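Start a wax reclaim melt

TASK

Sort the wax left on the bench: the square offcut bars go into the heater's melting pan, the round rosettes are kept, laid flat and side by side in the clear storage tray. With all the bars loaded, push the stiff pan in under the heating tubes until it is fully home against its stop; only then slide the child-lock tab fully aside, press the start button all the way down, and slide the tab back over the button. Do not disturb the candlestick, jar or spatula.

Things in the scene. Friction and masses are not known exactly. Their poses are not given: they have to be found in the camera images.
- heater: Wax reclaim heater, fixed to the bench (its place and turn vary): a grey base plate 12 mm thick reaching from x -170 to +115 and y -225 to +115 mm in its frame, origin at bench height. The pan runs along its +y axis on rails, in under a bridge of heating tubes. On the side nearer the robot stands its control box.
- bridge (a point): Centre of the heating bridge at its top, 120 mm above the bench; axes as the heater's. Two aluminium side plates 8 mm thick at x -77 and +77 mm from here, 130 mm long in y, carry four thin quartz tubes across the pan's final place, 101 to 111 mm above the bench.
- box_top (a point): Centre of the top of the grey control box, 62 mm above the bench; axes as the heater's. The box is 90 mm (x) by 200 mm (y). On it two aluminium guide strips run along y at x -27 and +27 mm, 47 mm apart inside, 26 mm tall; the tab slides between them and the start button stands between them, 40 mm to -y of here.
- pan (a joint): How far the pan has slid along the heater's +y axis, m. It starts between 0 and 0.02; its end stop, hidden under the pan, is at 0.14. Old wax holds it fast at first: it needs about 12 N (up to 15) until about 0.04, then runs free at about 2 to 4 N and stays where it is left. It can be pulled back (up to about 15 N near 0.04).
- pan_floor (a point): Centre of the inner floor of the square aluminium melting pan; axes as the heater's. The pan is 130 x 130 mm outside, 122 x 122 mm inside; floor 28 mm, rim 62 mm above the bench.
- pan_handle (a point): Centre of the top of the pan's black upright handle, 95 mm above the bench: a plate 50 mm wide (heater x) and 10 mm thick (heater y), rising from 25 mm, standing 85 mm behind (-y of) the pan's centre, 15 mm clear of the pan's wall. Push it, or pinch it from above across its thickness.
- tab (a joint): Slide of the child-lock tab along the heater's +y, m: 0 = covering the start button, 0.06 = fully aside. It starts between 0 and 0.005, needs about 3 N and stays where it is left.
- tab_fin (a point): Centre of the top of the tab's grey grip fin, 114 mm above the bench: 30 mm wide (heater x), 10 mm thick (heater y), 28 mm tall, standing on the tab's steel plate (46 x 44 mm, 5 mm thick, its top 86 mm above the bench, its centre 15 mm to -y of the fin).
- start (a joint): Travel of the start button, m: 0 = up, 0.006 = fully down (about 4.5 N, springs back).
- start_top (a point): Centre of the start button's top: black, round, 32 mm across, pressed straight down, 76 mm above the bench when up; 5 mm under the tab's plate while that covers it.
- tray: Clear plastic storage tray, fixed, open on top, 210 mm (its x) x 160 mm (its y) x 35 mm high, walls and floor 4 mm; origin under its centre at bench height.
- bar1: Wax sprue offcut, a square bar 46 x 16 x 16 mm, lying with its length along its x; origin at the centre of its underside as first laid (the bar's centre is 8 mm along its z). Same brown-red wax as the rosettes. May be absent (None from the start). 20 g.
- bar2: Wax sprue offcut, a square bar 46 x 16 x 16 mm, lying with its length along its x; origin at the centre of its underside as first laid (the bar's centre is 8 mm along its z). Same brown-red wax as the rosettes. May be absent (None from the start). 20 g.
- bar3: Wax sprue offcut, a square bar 46 x 16 x 16 mm, lying with its length along its x; origin at the centre of its underside as first laid (the bar's centre is 8 mm along its z). Same brown-red wax as the rosettes. May be absent (None from the start). 20 g.
- bar4: Wax sprue offcut, a square bar 46 x 16 x 16 mm, lying with its length along its x; origin at the centre of its underside as first laid (the bar's centre is 8 mm along its z). Same brown-red wax as the rosettes. May be absent (None from the start). 20 g.
- rosette1: Wax rosette pattern, a round eight-petalled disc 42 mm across and 14 mm thick, either face alike; origin at the centre of the face first laid down (the disc's centre is 7 mm along its z). Same brown-red wax as the bars. May be absent (None from the start). 30 g.
- rosette2: Wax rosette pattern, a round eight-petalled disc 42 mm across and 14 mm thick, either face alike; origin at the centre of the face first laid down (the disc's centre is 7 mm along its z). Same brown-red wax as the bars. May be absent (None from the start). 30 g.
- rosette3: Wax rosette pattern, a round eight-petalled disc 42 mm across and 14 mm thick, either face alike; origin at the centre of the face first laid down (the disc's centre is 7 mm along its z). Same brown-red wax as the bars. May be absent (None from the start). 30 g.
- rosette4: Wax rosette pattern, a round eight-petalled disc 42 mm across and 14 mm thick, either face alike; origin at the centre of the face first laid down (the disc's centre is 7 mm along its z). Same brown-red wax as the bars. May be absent (None from the start). 30 g.
- candlestick: Bystander: wax candlestick model on a round wooden board 90 mm across, 155 mm tall in all; origin under its centre. Leave alone.
- jar: Bystander: closed jar, 60 mm across, 70 mm tall; origin under its centre. Leave alone.
- spatula: Bystander: spatula 180 mm long lying along its x. Leave alone.
Things that resemble listed ones, but are neither listed nor needed, are in the scene too. Leave any orange look-alike of the bar3 alone. Leave any purple look-alike of the bar4 alone.

How it is judged:
By the outcome, as a careful person would: the job done as asked, in the order asked, and still so for the second after the job is handed in, with the robot touching nothing.
Of bar1, bar2, bar3, bar4 only 3 to 4 are there at a start; the rules pass over those that are not, and their reading is None.
Of rosette1, rosette2, rosette3, rosette4 only 2 to 4 are there at a start; the rules pass over those that are not, and their reading is None.
At some moment in a run one of bar1, bar2, bar3, bar4, rosette1, rosette2, rosette3, rosette4 may be knocked a few centimetres aside while the robot is not near it.
Once in a run the grip may slacken for a moment while it holds something.
It also fails if it takes over 210 s, if anything falls off the work surface, if the arm or the gripper's body presses on something with over 40 N, if the wrist force passes 120 N, or if a joint passes its speed limit or range.

ROBOT

A 6-joint arm with a two-finger parallel gripper is mounted at the origin on the work surface. World frame = base frame: x ahead of the robot, y to its left, z up, the work surface at z = 0. Lengths are in mm, angles in rad, forces in N, time in s.
With the tool pointing down it reaches from about 350 to 775 mm from the base axis. Payload 7.3 kg.
Tool frame: the origin (TCP) lies at the very end of the fingers, on their centre line; the grasp point (between the pads) lies 19 mm behind it; z points along the fingers, y is the line along which they close (so a half turn about z gives the same grasp; the last joint's range is limited). The gripper opens to 92 mm and grips with 3 to 60 N. Pads are 19 mm wide; open, the fingers measure 130 mm over their backs; the gripper's body (75 mm by 190 mm) begins 47 mm behind the grasp point.
Start: joints at [1.007, 0.342, 1.524, -0, 1.275, -0.146], TCP at [213.007, 479.867, 226.741] pointing down, gripper open.
Joint ranges: [-2.53, 2.53], [-0.77, 2.02], [0.04, 2.7], [-1, 4.14], [0.28, 2.66], [-3.11, 3.11]. Speed limits (rad/s): [2.57, 2.57, 3.14, 3.14, 3.14, 3.14].

INTERFACE

Orientations are given as [roll, pitch, yaw] about the fixed x, y, z axes, in that order (R = Rz(yaw) Ry(pitch) Rx(roll)).
In Python, from plant import bot gives the robot as it stands.
- The arm moves only by the tool apply_moves, never from a script. Its argument "motion" is text: rows parted by semicolons, each of 4 numbers parted by spaces: the shift along the tool's x, y, z in m, then the turn about the tool's z in degrees. A call has 1 to 8 rows; each row shifts and turns the commanded pose from where the row before left it, along the tool's axes as they then stand; what a row does not reach is not made up. A row lasts 1/8 s, in which the tool goes at most 62.5 mm and 10.7 degrees, less where a joint would pass 70% of its speed; a pose out of reach is approached as far as the arm can. A call with a gripper value outside its range is refused whole. "fingers" is the opening, from -1 (shut) to 1 (fully open), set as the call begins (left out, the last holds). The fingers move at their own pace and stop on an object; the grip force is fixed at half the most. Time passes only in rows, so rows that do not move let the fingers close. It gives the time, the measured TCP pose, the force, the opening and the grip force at its end, in the units of the state.
- bot.get_obs(): the state, without advancing time (a new reading comes with each control period).
- bot.capture(name): name is "side" or "top" or "wrist"; returns a dict with "img" (480x640x3 uint8, blue, green, red), "range_z" (480x640 float32, mm along the optical axis (not along the pixel's ray), 0 where there is no reading), "fx", "fy", "cx", "cy" (pixels), "world_from_camera" (4x4, takes a point from camera to world coordinates); the wrist camera has in their place "mount" (4x4, takes a point from camera to tool coordinates, whose origin is the TCP and whose axes are the flange's). Camera axes: x right, y down, z forward; pixel columns grow to the right and rows downward; lengths in mm; the calibration is good to about 2 mm. The wrist camera is an equidistant fisheye: a pixel r from the principal point sees the ray r / f radians off the axis. A picture is of the moment at which its call begins: read the wrist's pose just before it.
- bot.close_job(): hands the job in; it is judged then, once.
Trained networks look in a picture, given as the dict that the camera call returned (one of the last four; its "shot" number tells which), for a name from the list of things; names that differ only in an ending like _2 or _b are one class to them, and where a whole thing is asked for, a point or a joint stands for the part that bears it (a point fixed in the world has none). Each returns a list of dicts, best first, with "p" (0 to 1); they miss things now and then, are a little off and sometimes report something else, mostly with a low value. They report only what shows in the picture. A call takes as long as a camera call. They do not tell look-alikes from the thing itself.
- bot.cut_out(picture, thing): "pixels" (480x640 bool, what is visible of it) and "point" ([column, row] in pixels, amid what is visible of it).
The state is a dict: "time": time; "joint_positions": joint angles; "dq": joint speeds; "tau": joint torques, N m; "tool_pos": TCP position; "tcp_rot": TCP orientation; "contact_force": force on the tool from outside, world axes, zero at the start; "moment": the same for the moment, N m; "grip_width": finger opening in mm; "finger_force": force on a finger pad.
Only numpy, scipy, OpenCV 4.12 (cv2) and the standard library are available. Lean on these libraries where they do the work, as an engineer would, in place of code of your own. Each camera call takes 0.05 s, during which the arm holds its last target. There are 200 camera calls.

## Working session

There is one attempt and no reset: what is moved stays moved. The work goes in short steps, Python scripts to look and compute and a tool call to move; the robot and the scene stay as the last step left them, time stands still between calls to the robot, and variables do not carry over. Pictures are saved under pics/ and viewed, at most 14 in all, crops included, and the job is handed in when it is done.

Besides the shell and the picture viewer there is one more tool, called as a command line: name --argument value ..., lists and objects as JSON in quotes. apply_moves: Moves the arm, as the interface text tells. Its arguments: {"type":"object","properties":{"motion":{"type":"string"},"fingers":{"type":"number"}},"required":["motion"]}

```bash
ls; mkdir -p pics; cat > h.py <<'E'
import numpy as np, cv2
from plant import bot
from scipy.spatial.transform import Rotation as R
def world(c,px):  # list of pixels (col,row)-> world using range
    out=[]
    for u,v in np.asarray(px).reshape(-1,2):
        z=c["range_z"][int(round(v)),int(round(u))]
        p=np.array([(u-c["cx"])/c["fx"]*z,(v-c["cy"])/c["fy"]*z,z,1])
        out.append((c["world_from_camera"]@p)[:3])
    return np.array(out)
def cloud(c,mask):
    v,u=np.nonzero(mask&(c["range_z"]>0)); z=c["range_z"][v,u]
    p=np.stack([(u-c["cx"])/c["fx"]*z,(v-c["cy"])/c["fy"]*z,z,np.ones_like(z)])
    return (c["world_from_camera"]@p)[:3].T
E
python3 - <<'E'
from h import *
o=bot.get_obs(); print(o)
for n in("top","side"):
    c=bot.capture(n); cv2.imwrite(f"pics/{n}0.png",c["img"]); print(n,c["fx"],c["world_from_camera"].round(2).tolist())
    for t in("bar1","rosette1","pan","pan_handle","tab","tab_fin","start","tray","box_top","heater","candlestick","jar","spatula"):
        try:
            for d in bot.cut_out(c,t):
                P=cloud(c,d["pixels"]); 
                print(t,round(d["p"],2),np.round(d["point"]),d["pixels"].sum(),np.median(P,0).round() if len(P) else None, np.percentile(P[:,2],95).round() if len(P) else None)
        except Exception as e: print(t,e)
E
```

```text
pics
{'time': 0.0, 'joint_positions': array([ 1.00701951e+00,  3.42687399e-01,  1.52505780e+00, -2.18005160e-05,
        1.27539788e+00, -1.46009569e-01]), 'dq': array([-3.94623564e-04, -8.24258709e-04,  3.13541412e-05, -4.80131804e-04,
       -9.94888877e-04, -2.58187624e-04]), 'tau': array([ 1.69510363e-04, -4.31231868e+01, -2.44227630e+01,  7.18246470e-02,
        5.57795749e-02, -1.04715659e-04]), 'tool_pos': array([212.76285179, 479.48750849, 226.0490682 ]), 'tcp_rot': array([-3.14005569e+00, -2.04949498e-04,  2.72383161e+00]), 'contact_force': array([-0.18484774,  0.19674348, -0.32616872]), 'moment': array([ 0.00262011, -0.00965313, -0.01568471]), 'finger_force': 0.0, 'grip_width': 91.60942290309974}
top 499.9167150544934 [[0.0, -1.0, 0.06, 555.23], [-1.0, -0.0, -0.03, -27.17], [0.03, -0.06, -1.0, 1212.45], [0.0, 0.0, 0.0, 1.0]]
bar1 0.57 [314. 177.] 132 [766. -42.  14.] 18.0
bar1 0.53 [331. 316.] 102 [428. -90.  14.] 19.0
bar1 0.51 [339. 216.] 94 [ 669. -102.   15.] 18.0
rosette1 0.66 [334. 245.] 201 [ 604. -102.   12.] 15.0
pan 0.86 [227. 245.] 3443 [596. 157.  27.] 63.0
pan_
[... 1095 characters left out ...]
 -45.  15.] 18.0
rosette1 0.88 [326. 313.] 395 [ 603. -103.   13.] 16.0
pan 0.58 [247. 232.] 3437 [591. 159.  45.] 85.0
pan_handle 0.69 [247. 236.] 3496 [591. 158.  44.] 85.0
tab 0.84 [170. 232.] 504 [452. 201.  88.] 115.0
tab_fin 0.62 [170. 230.] 494 [452. 201.  88.] 115.0
start 0.43 [170. 243.] 44 [449. 177.  73.] 77.0
tray 0.94 [384. 448.] 11308 [ 514. -340.    5.] 35.0
box_top 0.57 [212. 245.] 16534 [525. 157.  34.] 111.0
heater 0.56 [214. 246.] 16605 [525. 159.  34.] 111.0
candlestick 0.77 [471. 359.] 3919 [ 678. -345.   42.] 152.0
candlestick 0.34 [171. 230.] 472 [450. 202.  88.] 114.0
jar 0.91 [327. 221.] 902 [767.  83.  46.] 72.0
spatula 0.89 [399. 292.] 1442 [ 751. -139.    4.] 20.0
```

```bash
python3 - <<'E'
import cv2
a=cv2.imread("pics/top0.png")[140:370,140:520]; cv2.imwrite("pics/t1.png",cv2.resize(a,None,fx=2.1,fy=2.1,interpolation=cv2.INTER_CUBIC))
E
```

```text
(no output)
```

View pics/side0.png

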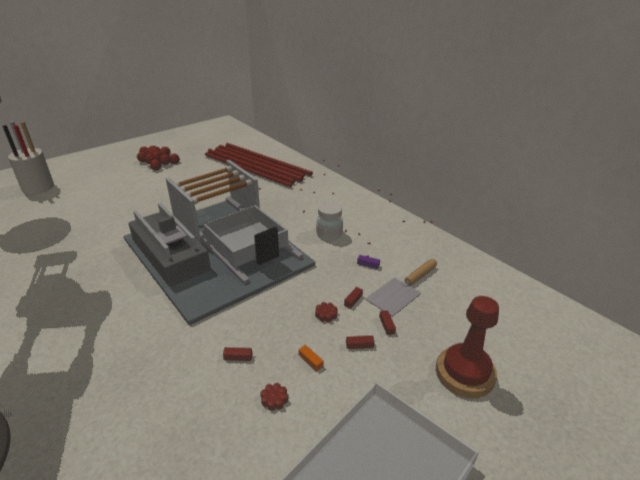

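View pics/t1.png

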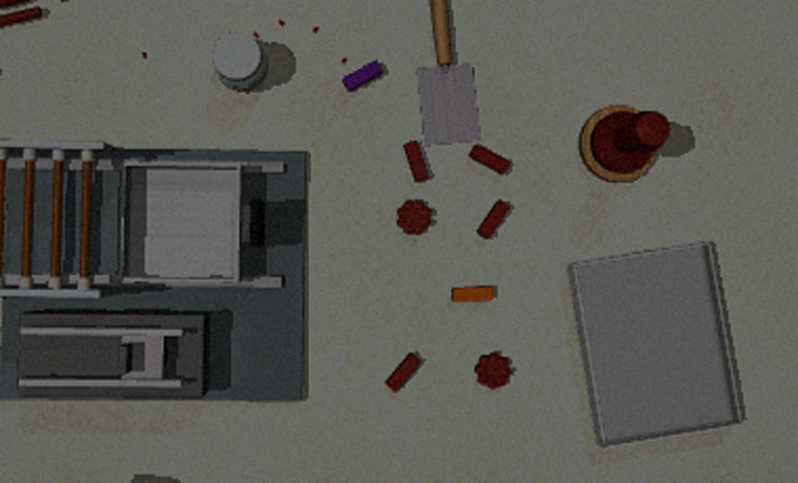

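The side view shows four red bars at (238,354), (360,342), (388,322) and (354,297), and two rosettes at (326,312) and (274,396). The orange look-alike is at (311,357) and the purple one at (369,261). The pan handle is on the -world-y side, so the heater is roughly unrotated. Next I measure the poses by colour and depth from both views.

```bash
cat >> h.py <<'E'
def redblobs(c):
    hsv=cv2.cvtColor(c["img"],cv2.COLOR_BGR2HSV)
    m=(((hsv[...,0]<6)|(hsv[...,0]>170))&(hsv[...,1]>130)&(hsv[...,2]>25)).astype(np.uint8)
    n,l,s,_=cv2.connectedComponentsWithStats(m)
    out=[]
    for i in range(1,n):
        if not 30<s[i,4]<900: continue
        P=cloud(c,l==i)
        if len(P)<15: continue
        t=np.percentile(P[:,2],90)
        if not (2<t<140): continue
        Q=P[P[:,2]>t-6][:,:2].astype(np.float32)
        (x,y),(w,h),a=cv2.minAreaRect(Q)
        if w<h: a+=90
        out.append((round(x),round(y),round(t),round(max(w,h)),round(min(w,h)),round((a+90)%180-90),int(s[i,4])))
    return [o for o in out if 300<o[0]<850 and -520<o[1]<300]
E
python3 - <<'E'
from h import *
C={}
for n in("top","side"):
    c=C[n]=bot.capture(n); print(n,"x y ztop L W yaw npx"); [print(b) for b in redblobs(c)]
    for t in("pan","tab","tray"):
        d=bot.cut_out(c,t)[0]; P=cloud(c,d["pixels"])
        for lo,hi in dict(pan=[(24,32),(57,66),(80,99)],tab=[(80,91),(107,118)],tray=[(30,39)])[t]:
            Q=P[(P[:,2]>lo)&(P[:,2]<hi)]
            if len(Q)>8:
                r=cv2.minAreaRect(Q[:,:2].astype(np.float32)); print(t,(lo,hi),len(Q),np.round(r[0]),np.round(r[1]),round(r[2],1),Q[:,2].mean().round(1), Q.min(0).round(),Q.max(0).round())
    A=cloud(c,c["range_z"]>0); A=A[(A[:,0]>350)&(A[:,0]<750)&(A[:,1]>-20)&(A[:,1]<420)]
    for nm,lo,hi in(("tubes",98,125),("plate",9,15),("boxtop",59,65),("strips",84.5,92),("h",88,99),("btn",70,79)):
        Q=A[(A[:,2]>lo)&(A[:,2]<hi)]
        if len(Q)>8: r=cv2.minAreaRect(Q[:,:2].astype(np.float32)); print(nm,len(Q),np.round(r[0]),np.round(r[1]),round(r[2],1),Q.min(0).round(),Q.max(0).round())
E
```

```text
top x y ztop L W yaw npx
(668, -104, 17, 44, 15, 18, 118)
(671, -188, 17, 44, 16, 63, 115)
(606, -102, 15, 36, 36, 1, 188)
(602, -193, 18, 45, 15, -33, 119)
(428, -90, 17, 44, 15, -41, 120)
(430, -192, 15, 38, 36, -67, 192)
pan (24, 32) 2311 [596. 151.] [136. 122.] 88.7 27.1 [534.  83.  24.] [657. 219.  32.]
pan (57, 66) 353 [596. 157.] [131. 129.] 88.9 60.7 [530.  92.  57.] [661. 222.  66.]
pan (80, 99) 95 [595.  72.] [10. 43.] 89.0 93.2 [573.  67.  81.] [617.  77.  99.]
tab (80, 91) 331 [451. 191.] [45. 43.] 1.4 84.6 [428. 169.  80.] [473. 213.  91.]
tab (107, 118) 67 [452. 206.] [28. 10.] 0.4 112.3 [438. 200. 108.] [466. 211. 118.]
tray (30, 39) 524 [ 461. -375.] [210. 162.] 9.1 33.4 [ 346. -468.   30.] [ 576. -279.   39.]
tubes 1953 [570. 242.] [299. 200.] 61.7 [437.  70.  98.] [678. 359. 125.]
plate 5592 [573. 193.] [340. 353.] 89.6 [397.  23.   9.] [749. 364.  15.]
boxtop 2129 [538. 210.] [235. 263.] 89.2 [408.  92.  59.] [670. 329.  65.]
strips 641 [549. 210.] [255. 285.] 0.6 [422.  68.  85.] [676. 354.  92.]
h 276 [549. 211.] [254. 286.] 0.3 [422.  68.  88.] [676. 355.  99.]

[... 487 characters left out ...]
2. 227.  66.]
pan (80, 99) 230 [596.  73.] [12. 50.] 89.8 90.0 [571.  66.  80.] [621.  79.  98.]
tab (80, 91) 298 [453. 197.] [58. 45.] 88.3 87.0 [430. 168.  80.] [476. 225.  91.]
tab (107, 118) 82 [451. 206.] [28. 12.] 2.3 112.4 [437. 200. 107.] [466. 212. 117.]
tubes 1836 [572. 253.] [292. 205.] 58.3 [437.  75.  98.] [681. 361. 124.]
plate 5258 [573. 195.] [343. 353.] 89.8 [396.  23.   9.] [749. 366.  15.]
boxtop 1800 [541. 212.] [289. 270.] 89.1 [407.  67.  59.] [677. 357.  65.]
strips 891 [550. 213.] [289. 258.] 88.8 [421.  67.  85.] [679. 359.  92.]
h 730 [550. 214.] [289. 258.] 88.7 [421.  67.  88.] [679. 359.  99.]
btn 434 [550. 214.] [293. 257.] 89.9 [421.  67.  70.] [678. 360.  79.]
```

```bash
cat >> h.py <<'E'
def plan(*wps,step=50):
    """print legs: n identical turn rows, then n identical shift rows, to each (x,y,z,yaw_deg)"""
    o=bot.get_obs(); p=np.array(o["tool_pos"]); y=np.degrees(o["tcp_rot"][2])
    print("t",round(o["time"],2),"at",p.round(1),round(y,1),"F",np.round(o["contact_force"],1),"grip",round(o["grip_width"],1))
    for w in wps:
        d=(y-w[3]+90)%180-90 if len(w)<5 else y-w[3]
        ny=y-d; n=int(np.ceil(abs(d)/9.5))
        if n: print(f"  turn {n} x '0 0 0 {d/n:.2f}' ->yaw {ny:.1f}")
        y=ny; a=np.radians(y); v=np.array(w[:3])-p
        t=np.array([v[0]*np.cos(a)+v[1]*np.sin(a),v[0]*np.sin(a)-v[1]*np.cos(a),-v[2]])
        n=max(1,int(np.ceil(np.linalg.norm(t)/step)))
        print(f"  shift {n} x",(t/n/1000).round(4)); p=np.array(w[:3])
E
python3 - <<'E'
from h import *
plan((450,200,220,140),(428,-90,70,140),(428,-90,4,140))
E
```

```text
t 1.8 at [213.  479.9 226.7] 156.1 F [-0.3 -0.6 -1.3] grip 91.5
  turn 2 x '0 0 0 8.03' ->yaw 140.0
  shift 8 x [-0.0452 -0.0078  0.0008]
  shift 7 x [-0.0242 -0.0338  0.0214]
  shift 2 x [0.    0.    0.033]
```

apply_moves --motion "0 0 0 8; 0 0 0 8; -0.06 -0.0104 0.001 0;-0.06 -0.0104 0.001 0;-0.06 -0.0104 0.001 0;-0.06 -0.0104 0.001 0;-0.06 -0.0104 0.001 0;-0.06 -0.0104 0.001 0" --fingers 0.09

```text
time: 2.8
tool_pos: [450.1, 199.3, 220.9]
tcp_rot: [3.141, 0.0, 2.444]
contact_force: [1.2, 0.6, 0.2]
grip_width: 50.2
finger_force: 0.0
```

apply_moves --motion "-0.0242 -0.0338 0.0214 0;-0.0242 -0.0338 0.0214 0;-0.0242 -0.0338 0.0214 0;-0.0242 -0.0338 0.0214 0;-0.0242 -0.0338 0.0214 0;-0.0242 -0.0338 0.0214 0;-0.0242 -0.0338 0.0214 0;0 0 0 0"

```text
time: 3.8
tool_pos: [426.2, -91.1, 69.8]
tcp_rot: [-3.141, -0.002, 2.44]
contact_force: [-0.6, 0.1, -0.4]
grip_width: 49.8
finger_force: 0.0
```

```bash
python3 - <<'E'
from h import *
plan((428.5,-90,4,140))
c=bot.capture("wrist"); cv2.imwrite("pics/w1.png",c["img"]); print(c["fx"],c["cx"],c["cy"],c["mount"].round(3).tolist())
E
```

```text
t 3.8 at [426.2 -91.1  69.8] 139.8 F [-0.6  0.1 -0.4] grip 49.8
  turn 1 x '0 0 0 -0.17' ->yaw 140.0
  shift 2 x [-0.0005  0.0012  0.0329]
371.64829954431775 320.87781390435214 235.1000476824486 [[0.0, -0.953, -0.301, 83.294], [1.0, -0.0, 0.001, 0.814], [-0.001, -0.301, 0.953, -157.424], [0.0, 0.0, 0.0, 1.0]]
```

View pics/w1.png

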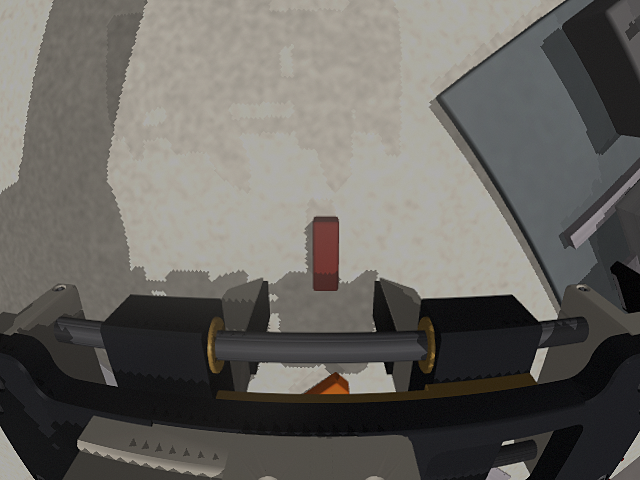

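The wrist view shows the bar at (326,253), square between the open fingers at columns 265 and 375. I go down and grip.

apply_moves --motion "0 0.001 0.033 0; 0 0.001 0.032 0; 0 0 0 0"

```text
time: 4.22
tool_pos: [427.4, -86.2, 5.1]
tcp_rot: [-3.141, -0.003, 2.446]
contact_force: [0.2, -0.2, 0.9]
grip_width: 50.1
finger_force: 0.0
```

apply_moves --motion "0 0 0 0;0 0 0 0;0 0 0 0;0 0 0 0;0 0 -0.03 0;0 0 -0.04 0;0 0 -0.04 0" --fingers -1

```text
time: 5.1
tool_pos: [428.0, -87.6, 117.1]
tcp_rot: [-3.142, -0.0, 2.444]
contact_force: [0.9, -0.3, -0.4]
grip_width: 15.5
finger_force: 30.0
```

```bash
python3 - <<'E'
from h import *
plan((572,131,125,90),(572,131,38,90))
E
```

```text
t 5.1 at [428.  -87.6 117.1] 140.1 F [ 0.9 -0.3 -0.4] grip 15.5
  turn 6 x '0 0 0 8.34' ->yaw 90.0
  shift 6 x [ 0.0364  0.024  -0.0013]
  shift 2 x [0.     0.     0.0435]
```

apply_moves --motion "0 0 0 10;0 0 0 10;0 0 0 10;0 0 0 10;0 0 0 10;0.0436 0.0288 -0.0015 0;0.0436 0.0288 -0.0015 0;0.0436 0.0288 -0.0015 0"

```text
time: 6.1
tool_pos: [515.2, 44.4, 120.6]
tcp_rot: [3.141, 0.0, 1.571]
contact_force: [1.4, -0.4, -0.4]
grip_width: 15.6
finger_force: 30.0
```

apply_moves --motion "0.0436 0.0288 -0.0015 0;0.0436 0.0288 -0.0015 0;0 0 0 0; 0 0 0.043 0; 0 0 0.043 0; 0 0 0 0"

```text
time: 6.85
tool_pos: [570.3, 129.5, 35.2]
tcp_rot: [-3.137, 0.001, 1.571]
contact_force: [-0.3, -0.8, 0.3]
grip_width: 16.0
finger_force: 30.0
```

apply_moves --motion "0 0 0 0;0 0 0 0;0 0 -0.04 0;0 0 -0.05 0" --fingers -0.42

```text
time: 7.35
tool_pos: [571.4, 130.3, 128.5]
tcp_rot: [-3.14, 0.0, 1.572]
contact_force: [-0.2, -0.4, -0.3]
grip_width: 27.0
finger_force: 0.0
```

```bash
python3 - <<'E'
from h import *
c=bot.capture("top"); [print(b) for b in redblobs(c)]
plan((602,-193,120,-33),(602,-193,4,-33))
E
```

```text
(669, -104, 17, 43, 16, 18, 119)
(672, -189, 17, 44, 15, 63, 117)
(605, -101, 15, 36, 36, 90, 162)
(602, -193, 17, 44, 15, -34, 122)
(429, -193, 15, 36, 36, -74, 162)
t 7.4 at [575.2 130.8 136.5] 90.1 F [2.5 0.9 5.1] grip 26.6
  turn 6 x '0 0 0 -9.49' ->yaw 147.0
  shift 7 x [-0.0284 -0.0367  0.0024]
  shift 3 x [0.     0.     0.0387]
```

apply_moves --motion "0 0 0 -9.5;0 0 0 -9.5;0 0 0 -9.5;0 0 0 -9.5;0 0 0 -9.5;0 0 0 -9.5;-0.0336 -0.0426 0.001 0;-0.0336 -0.0426 0.001 0" --fingers 0.09

```text
time: 8.4
tool_pos: [582.3, 21.7, 126.4]
tcp_rot: [3.141, 0.002, 2.569]
contact_force: [0.4, -0.8, 0.2]
grip_width: 49.9
finger_force: 0.0
```

apply_moves --motion "-0.0336 -0.0426 0.001 0;-0.0336 -0.0426 0.001 0;-0.0336 -0.0426 0.001 0;-0.0336 -0.0426 0.001 0;0 0 0.05 0;0 0 0 0;0 0 0 0"

```text
time: 9.28
tool_pos: [602.9, -193.4, 73.1]
tcp_rot: [3.141, 0.002, 2.567]
contact_force: [1.1, 0.2, 0.4]
grip_width: 50.0
finger_force: 0.0
```

```bash
python3 - <<'E'
from h import *
plan((602,-193,4,-33))
E
```

```text
t 9.28 at [ 602.9 -193.4   73.1] 147.1 F [1.1 0.2 0.4] grip 50.0
  turn 1 x '0 0 0 0.10' ->yaw 147.0
  shift 2 x [ 0.0005 -0.0001  0.0346]
```

apply_moves --motion "0 0 0.035 0; 0 0 0.034 0; 0 0 0 0"

```text
time: 9.65
tool_pos: [602.7, -192.9, 3.0]
tcp_rot: [3.142, 0.0, 2.568]
contact_force: [0.3, 0.6, 0.2]
grip_width: 50.1
finger_force: 0.0
```

apply_moves --motion "0 0 0 0;0 0 0 0;0 0 0 0;0 0 0 0;0 0 -0.04 0;0 0 -0.04 0;0 0 -0.04 0;0 0 0 0" --fingers -1

```text
time: 10.65
tool_pos: [604.1, -194.5, 126.3]
tcp_rot: [3.14, 0.007, 2.567]
contact_force: [0.7, -0.4, -1.1]
grip_width: 15.6
finger_force: 30.0
```

apply_moves --motion "0 0 0 9.5;0 0 0 9.5;0 0 0 9.5;0 0 0 9.5;0 0 0 9.5;0 0 0 9.5;0.0533 -0.0043 0 0;0.0533 -0.0043 0 0"

```text
time: 11.65
tool_pos: [592.5, -86.2, 120.9]
tcp_rot: [-3.139, -0.001, 1.57]
contact_force: [0.7, 0.4, 0.6]
grip_width: 15.5
finger_force: 30.0
```

apply_moves --motion "0.0533 -0.0043 0 0;0.0533 -0.0043 0 0;0.0533 -0.0043 0 0;0.0533 -0.0043 0 0;0.0533 -0.0043 0 0;0 0 0 0;0 0 0 0"

```text
time: 12.52
tool_pos: [571.2, 179.0, 121.4]
tcp_rot: [-3.14, 0.001, 1.572]
contact_force: [0.2, 0.4, -0.4]
grip_width: 15.6
finger_force: 30.0
```

```bash
python3 - <<'E'
from h import *
plan((572,180,38,90))
c=bot.capture("side"); [print(b) for b in redblobs(c)]
E
```

```text
t 12.53 at [571.2 179.  121.4] 90.1 F [ 0.2  0.4 -0.4] grip 15.6
  turn 1 x '0 0 0 0.09' ->yaw 90.0
  shift 2 x [0.0005 0.0004 0.0417]
(571, 173, 137, 34, 13, 86, 54)
(668, -105, 18, 41, 13, 20, 105)
(671, -189, 18, 45, 14, 61, 136)
(682, -337, 48, 54, 35, 89, 728)
(709, -352, 47, 21, 8, 52, 40)
(431, -194, 15, 36, 34, 58, 375)
```

apply_moves --motion "0 0 0.042 0;0 0 0.042 0;0 0 0 0;0 0 0 0"

```text
time: 13.08
tool_pos: [572.9, 178.6, 39.8]
tcp_rot: [3.14, -0.0, 1.57]
contact_force: [-0.6, -0.3, 1.3]
grip_width: 15.6
finger_force: 30.0
```

apply_moves --motion "0 0 0 0;0 0 0 0;0 0 -0.042 0;0 0 -0.044 0; 0 0 0 0;0 0 0 0" --fingers -0.42

```text
time: 13.82
tool_pos: [571.4, 179.4, 124.5]
tcp_rot: [3.142, -0.0, 1.572]
contact_force: [-0.2, -0.5, -0.3]
grip_width: 26.5
finger_force: 0.0
```

apply_moves --motion "0 0 0 9.3;0 0 0 9.3;0 0 0 9.4;-0.0398 0.0372 0 0;-0.0398 0.0372 0 0;-0.0398 0.0372 0 0;-0.0398 0.0372 0 0;-0.0398 0.0372 0 0" --fingers -0.2

```text
time: 14.82
tool_pos: [642.3, -85.1, 122.7]
tcp_rot: [-3.139, 0.001, 1.083]
contact_force: [-0.4, 0.4, 0.3]
grip_width: 36.7
finger_force: 0.0
```

apply_moves --motion "-0.0398 0.0372 0 0;-0.0398 0.0372 0 0; 0 0 0.05 0;0 0 0 0;0 0 0 0"

```text
time: 15.45
tool_pos: [671.4, -188.0, 74.8]
tcp_rot: [-3.141, -0.0, 1.084]
contact_force: [-0.2, 0.2, 0.8]
grip_width: 36.6
finger_force: 0.0
```

```bash
python3 - <<'E'
from h import *
c=bot.capture("top"); [print(b) for b in redblobs(c)]
plan((671,-188.5,4,62))
w=bot.capture("wrist"); cv2.imwrite("pics/w2.png",np.hstack([w["img"][150:420,:],c["img"][150:420,140:440]])[:, :800])
cv2.imwrite("pics/w2.png",np.hstack([w["img"][100:420,150:600],c["img"][130:450,130:450]]))
E
```

```text
(669, -104, 17, 45, 15, 16, 120)
(671, -350, 45, 23, 14, -47, 36)
(605, -101, 15, 36, 36, -90, 191)
(574, 178, 45, 45, 14, -90, 121)
(571, 129, 45, 45, 12, -90, 121)
t 15.5 at [ 672.  -188.1   75.9] 62.1 F [ 0.3 -0.4 -0. ] grip 36.7
  turn 1 x '0 0 0 0.12' ->yaw 62.0
  shift 2 x [-0.0004 -0.0004  0.036 ]
```

View pics/w2.png

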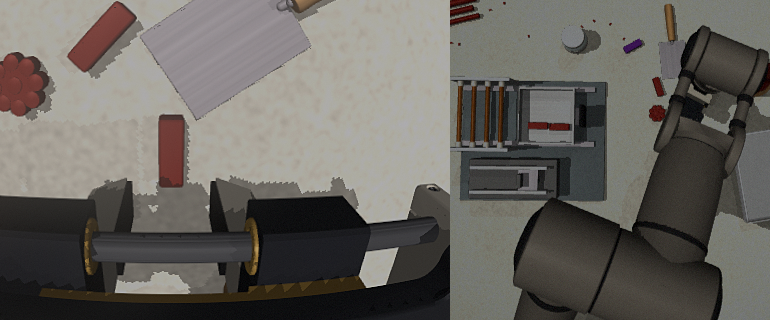

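The wrist crop shows the bar centred between the fingers, clear of the spatula. The top crop shows two bars in the pan.

apply_moves --motion "0 0 0.036 0; 0 0 0.035 0; 0 0 0 0"

```text
time: 15.92
tool_pos: [671.2, -188.0, 3.3]
tcp_rot: [-3.141, -0.0, 1.084]
contact_force: [0.6, 0.4, 1.3]
grip_width: 36.5
finger_force: 0.0
```

apply_moves --motion "0 0 0 0;0 0 0 0;0 0 0 0;0 0 0 0;0 0 -0.04 0;0 0 -0.04 0;0 0 -0.04 0;0 0 0 0" --fingers -1

```text
time: 16.92
tool_pos: [673.2, -189.5, 128.0]
tcp_rot: [3.134, -0.001, 1.083]
contact_force: [-0.2, 0.3, -0.2]
grip_width: 15.9
finger_force: 30.0
```

apply_moves --motion "0 0 0 -9.3;0 0 0 -9.3;0 0 0 -9.3;0.0533 -0.0086 0 0;0.0533 -0.0086 0 0;0.0533 -0.0086 0 0;0.0533 -0.0086 0 0;0.0533 -0.0086 0 0"

```text
time: 17.92
tool_pos: [627.4, 79.4, 122.4]
tcp_rot: [-3.14, -0.0, 1.57]
contact_force: [0.5, 0.2, -0.2]
grip_width: 15.6
finger_force: 30.0
```

apply_moves --motion "0.0533 -0.0086 0 0;0 0 0 0;0 0 0.042 0;0 0 0.042 0;0 0 0 0;0 0 0 0"

```text
time: 18.68
tool_pos: [620.2, 130.4, 40.1]
tcp_rot: [3.141, 0.0, 1.569]
contact_force: [0.4, -0.3, -0.6]
grip_width: 15.9
finger_force: 30.0
```

apply_moves --motion "0 0 0 0;0 0 0 0;0 0 -0.042 0;0 0 -0.044 0; 0 0 0 0;0 0 0 0" --fingers -0.42

```text
time: 19.42
tool_pos: [619.5, 131.1, 125.3]
tcp_rot: [-3.141, 0.0, 1.57]
contact_force: [-0.6, 0.2, -0.5]
grip_width: 26.5
finger_force: 0.0
```

apply_moves --motion "0 0 0 9;0 0 0 9;0 0 0 9;0 0 0 9;0 0 0 9;0 0 0 9;0 0 0 9;0 0 0 9" --fingers -0.25

```text
time: 20.42
tool_pos: [618.9, 131.0, 123.6]
tcp_rot: [-3.141, 0.003, 0.308]
contact_force: [-0.0, 0.4, -0.2]
grip_width: 34.3
finger_force: 0.0
```

apply_moves --motion "-0.0071 0.0476 0 0;-0.0071 0.0476 0 0;-0.0071 0.0476 0 0;-0.0071 0.0476 0 0;-0.0071 0.0476 0 0; 0 0 0.05 0;0 0 0 0;0 0 0 0"

```text
time: 21.42
tool_pos: [659.6, -105.7, 75.7]
tcp_rot: [-3.141, 0.0, 0.314]
contact_force: [0.5, -0.3, 0.4]
grip_width: 34.4
finger_force: 0.0
```

```bash
python3 - <<'E'
from h import *
plan((660,-107,4,17))
c=bot.capture("top"); [print(b) for b in redblobs(c)]
c=bot.capture("side"); [print(b) for b in redblobs(c)]
w=bot.capture("wrist"); cv2.imwrite("pics/w3.png",w["img"][80:400,100:600])
E
```

```text
t 21.43 at [ 659.6 -105.7   75.7] 18.0 F [ 0.5 -0.3  0.4] grip 34.4
  turn 1 x '0 0 0 1.00' ->yaw 17.0
  shift 2 x [-0.      0.0007  0.0359]
(620, 130, 45, 44, 14, -87, 120)
(604, -101, 14, 36, 34, 89, 176)
(574, 178, 45, 44, 14, -90, 118)
(571, 129, 45, 45, 12, -90, 119)
(430, -193, 15, 36, 36, 18, 168)
(572, 160, 46, 78, 15, 87, 149)
(681, -102, 18, 15, 12, 21, 33)
(601, -99, 16, 36, 25, 50, 149)
(687, -351, 49, 47, 25, -19, 477)
```

View pics/w3.png

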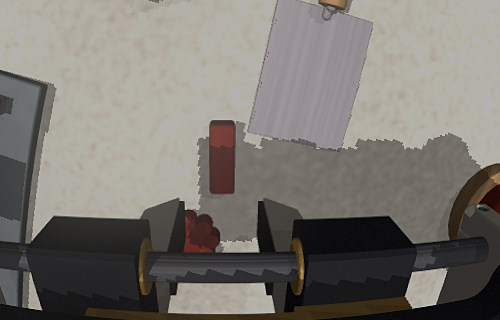

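apply_moves --motion "0 0 0.036 0; 0 0 0.035 0; 0 0 0 0"

```text
time: 21.95
tool_pos: [658.8, -105.5, 3.4]
tcp_rot: [-3.14, 0.002, 0.314]
contact_force: [0.2, 0.1, 0.5]
grip_width: 34.2
finger_force: 0.0
```

apply_moves --motion "0 0 0 0;0 0 0 0;0 0 0 0;0 0 0 0;0 0 -0.04 0;0 0 -0.04 0;0 0 -0.04 0;0 0 0 0" --fingers -1

```text
time: 22.95
tool_pos: [661.6, -106.8, 129.0]
tcp_rot: [3.137, -0.007, 0.314]
contact_force: [-0.6, 0.2, 0.5]
grip_width: 15.8
finger_force: 30.0
```

apply_moves --motion "0 0 0 -9;0 0 0 -9;0 0 0 -9;0 0 0 -9;0 0 0 -9;0 0 0 -9;0 0 0 -9;0 0 0 -9"

```text
time: 23.95
tool_pos: [658.9, -106.1, 123.3]
tcp_rot: [-3.14, -0.001, 1.575]
contact_force: [-0.1, 0.8, 0.4]
grip_width: 15.8
finger_force: 30.0
```

apply_moves --motion "0.0463 -0.0067 0 0;0.0463 -0.0067 0 0;0.0463 -0.0067 0 0;0.0463 -0.0067 0 0;0.0463 -0.0067 0 0;0.0463 -0.0067 0 0;0 0 0 0;0 0 0 0"

```text
time: 24.95
tool_pos: [619.1, 171.2, 123.7]
tcp_rot: [-3.14, 0.001, 1.571]
contact_force: [-0.1, 1.1, -0.4]
grip_width: 15.7
finger_force: 30.0
```

apply_moves --motion "0 0 0.042 0;0 0 0.042 0;0 0 0 0;0 0 0 0"

```text
time: 25.45
tool_pos: [620.2, 170.7, 41.6]
tcp_rot: [3.141, -0.0, 1.569]
contact_force: [0.4, 0.1, -0.5]
grip_width: 15.7
finger_force: 30.0
```

apply_moves --motion "0 0 0 0;0 0 0 0;0 0 -0.042 0;0 0 -0.044 0; 0 0 0 0;0 0 0 0" --fingers -0.42

```text
time: 26.2
tool_pos: [619.1, 171.6, 126.4]
tcp_rot: [-3.141, 0.0, 1.57]
contact_force: [0.1, 0.6, 0.5]
grip_width: 27.1
finger_force: 0.0
```

apply_moves --motion "-0.0544 -0.003 0 0;-0.0544 -0.003 0 0;-0.0544 -0.003 0 0;-0.0544 -0.003 0 0;-0.0544 -0.003 0 0;0 0 0.05 0;0 0 0 0;0 0 0 0" --fingers 0.41

```text
time: 27.2
tool_pos: [604.5, -99.8, 76.8]
tcp_rot: [-3.141, -0.0, 1.571]
contact_force: [0.6, -0.7, 0.8]
grip_width: 64.8
finger_force: 0.0
```

```bash
python3 - <<'E'
from h import *
plan((605,-101.5,4,90))
c=bot.capture("top"); [print(b) for b in redblobs(c)]
w=bot.capture("wrist"); cv2.imwrite("pics/w4.png",np.hstack([w["img"][100:400,140:540],c["img"][150:450,150:500]]))
E
```

```text
t 27.2 at [604.5 -99.8  76.8] 90.0 F [ 0.6 -0.7  0.8] grip 64.8
  turn 1 x '0 0 0 0.01' ->yaw 90.0
  shift 2 x [-0.0009  0.0003  0.0364]
(621, 180, 45, 42, 14, -90, 124)
(621, 130, 45, 45, 14, -90, 119)
(574, 177, 45, 45, 14, -90, 124)
(571, 129, 46, 45, 12, -90, 119)
(456, -174, 15, 103, 32, 42, 71)
```

View pics/w4.png

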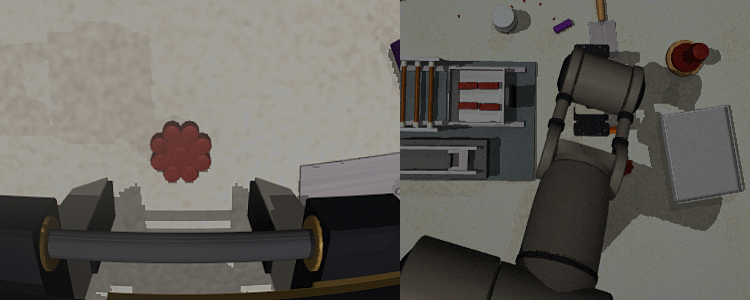

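The rosette is centred at full-image (321,250), and the top view shows all four bars in the pan.

apply_moves --motion "-0.001 0 0.037 0; 0 0 0.036 0; 0 0 0 0"

```text
time: 27.68
tool_pos: [604.2, -100.7, 3.0]
tcp_rot: [-3.141, -0.0, 1.571]
contact_force: [-0.1, 0.6, 0.7]
grip_width: 64.6
finger_force: 0.0
```

apply_moves --motion "0 0 0 0;0 0 0 0;0 0 0 0;0 0 0 0;0 0 -0.04 0;0 0 -0.04 0;0 0 -0.04 0;0 0 0 0" --fingers -1

```text
time: 28.68
tool_pos: [606.2, -102.0, 127.1]
tcp_rot: [3.135, 0.002, 1.57]
contact_force: [0.7, -0.1, -0.0]
grip_width: 40.9
finger_force: 30.0
```

apply_moves --motion "0 0 0 -9;-0.0413 -0.0234 0 0;-0.0413 -0.0234 0 0;-0.0413 -0.0234 0 0;-0.0413 -0.0234 0 0;-0.0413 -0.0234 0 0;-0.0413 -0.0234 0 0;0 0 0 0"

```text
time: 29.68
tool_pos: [502.1, -370.8, 121.8]
tcp_rot: [-3.14, -0.001, 1.723]
contact_force: [1.3, 0.3, 0.2]
grip_width: 41.3
finger_force: 30.0
```

apply_moves --motion "0 0 0.04 0;0 0 0.04 0;0 0 0.031 0;0 0 0 0;0 0 0 0"

```text
time: 30.3
tool_pos: [504.7, -367.8, 13.1]
tcp_rot: [3.141, 0.0, 1.728]
contact_force: [1.4, -0.3, -0.3]
grip_width: 41.1
finger_force: 30.0
```

apply_moves --motion "0 0 0.004 0;0 0 0 0"

```text
time: 30.55
tool_pos: [504.4, -368.1, 9.0]
tcp_rot: [3.141, 0.001, 1.727]
contact_force: [0.8, -0.4, -0.8]
grip_width: 41.2
finger_force: 30.0
```

apply_moves --motion "0 0 0 0;0 0 0 0;0 0 0 0;0 0 -0.04 0; 0 0 -0.04 0;0 0 -0.032 0; 0 0 0 9" --fingers 0.3

```text
time: 31.42
tool_pos: [505.5, -369.3, 123.8]
tcp_rot: [3.137, 0.004, 1.567]
contact_force: [-0.5, 0.2, -0.4]
grip_width: 59.5
finger_force: 0.0
```

apply_moves --motion "0.0438 -0.0188 0 0;0.0438 -0.0188 0 0;0.0438 -0.0188 0 0;0.0438 -0.0188 0 0;0 0 0.05 0;0 0 0 0;0 0 0 0"

```text
time: 32.3
tool_pos: [429.9, -193.6, 71.4]
tcp_rot: [3.141, 0.001, 1.57]
contact_force: [0.2, -0.2, 0.0]
grip_width: 59.8
finger_force: 0.0
```

```bash
python3 - <<'E'
from h import *
plan((430,-193,4,90))
c=bot.capture("side"); [print(b) for b in redblobs(c)]
w=bot.capture("wrist"); cv2.imwrite("pics/w5.png",np.hstack([w["img"][100:400,140:540],c["img"][180:480,220:600]]))
E
```

```text
t 32.3 at [ 429.9 -193.6   71.4] 89.9 F [ 0.2 -0.2  0. ] grip 59.8
  turn 1 x '0 0 0 -0.06' ->yaw 90.0
  shift 2 x [0.0003 0.0001 0.0337]
(686, -338, 48, 56, 44, -66, 784)
(430, -193, 15, 36, 35, 17, 408)
(513, -374, 19, 36, 15, 56, 150)
```

View pics/w5.png

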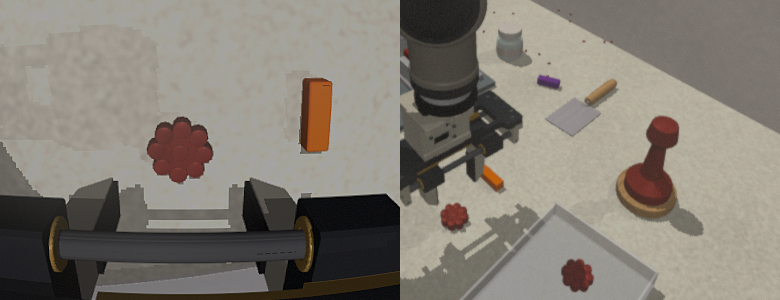

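The rosette is centred at crop (180,150), the orange bar stays well to the side, and the first rosette lies in the tray.

apply_moves --motion "0 0 0.034 0; 0 0 0.034 0; 0 0 0 0"

```text
time: 32.78
tool_pos: [429.6, -193.5, 2.1]
tcp_rot: [3.141, 0.0, 1.569]
contact_force: [-0.5, 0.5, -0.3]
grip_width: 59.6
finger_force: 0.0
```

apply_moves --motion "0 0 0 0;0 0 0 0;0 0 0 0;0 0 0 0;0 0 -0.04 0;0 0 -0.04 0;0 0 -0.04 0;0 0 0 -9" --fingers -1

```text
time: 33.78
tool_pos: [430.7, -193.7, 125.4]
tcp_rot: [3.137, 0.004, 1.731]
contact_force: [0.0, -1.1, -0.6]
grip_width: 41.4
finger_force: 30.0
```

apply_moves --motion "-0.0461 -0.0108 0 0;-0.0461 -0.0108 0 0;-0.0461 -0.0108 0 0;-0.0461 -0.0108 0 0;0 0 0 0;0 0 0.04 0;0 0 0.04 0;0 0 0 0"

```text
time: 34.78
tool_pos: [413.7, -378.9, 39.9]
tcp_rot: [-3.138, -0.007, 1.728]
contact_force: [0.6, -0.1, -0.1]
grip_width: 41.1
finger_force: 30.0
```

apply_moves --motion "0 0 0.034 0;0 0 0 0;0 0 0 0"

```text
time: 35.15
tool_pos: [415.9, -382.1, 10.2]
tcp_rot: [3.141, 0.002, 1.728]
contact_force: [-0.1, -0.5, -0.4]
grip_width: 41.0
finger_force: 30.0
```

apply_moves --motion "0 0 0 0;0 0 0 0;0 0 0 0;0 0 -0.04 0; 0 0 -0.05 0;0 0 -0.05 0; 0 0 0 0;0 0 0 0" --fingers 0.3

```text
time: 36.15
tool_pos: [414.8, -381.3, 147.8]
tcp_rot: [-3.141, -0.001, 1.727]
contact_force: [-0.3, 0.2, -0.9]
grip_width: 59.8
finger_force: 0.0
```

```bash
python3 - <<'E'
from h import *
plan((595.5,-30,150,90),(595.5,35,70,90))
c=bot.capture("side"); [print(b) for b in redblobs(c)]
c=bot.capture("top"); [print(b) for b in redblobs(c)]
E
```

```text
t 36.15 at [ 414.8 -381.3  147.8] 99.0 F [-0.3  0.2 -0.9] grip 59.8
  turn 1 x '0 0 0 8.96' ->yaw 90.0
  shift 8 x [ 0.0439  0.0226 -0.0003]
  shift 3 x [ 0.0217 -0.      0.0267]
(609, 136, 46, 130, 24, 74, 106)
(572, 162, 46, 77, 15, 87, 152)
(504, -368, 19, 37, 36, 54, 639)
(621, 179, 45, 42, 14, -89, 126)
(620, 130, 45, 44, 14, -89, 119)
(574, 178, 45, 44, 14, -90, 118)
(571, 129, 45, 45, 12, -90, 118)
(504, -368, 19, 37, 36, 55, 195)
(416, -381, 19, 37, 37, 75, 192)
```

apply_moves --motion "0 0 0 9;0.0502 0.0258 0 0;0.0502 0.0258 0 0;0.0502 0.0258 0 0;0.0502 0.0258 0 0;0.0502 0.0258 0 0;0.0502 0.0258 0 0;0.0502 0.0258 0 0" --fingers -1

```text
time: 37.25
tool_pos: [596.0, -28.6, 146.7]
tcp_rot: [-3.139, -0.0, 1.57]
contact_force: [0.1, -0.3, -0.8]
grip_width: 0.5
finger_force: 0.0
```

apply_moves --motion "0.0217 0 0.026 0;0.0217 0 0.026 0;0.0217 0 0.026 0;0 0 0 0;0 0 0 0"

```text
time: 37.88
tool_pos: [596.2, 34.1, 70.4]
tcp_rot: [-3.141, 0.0, 1.57]
contact_force: [-0.4, 0.9, 1.3]
grip_width: 0.6
finger_force: 0.0
```

apply_moves --motion "0.01 0 0 0;0.01 0 0 0;0.005 0 0 0;0.005 0 0 0;0.005 0 0 0;0.005 0 0 0;0 0 0 0"

```text
time: 38.75
tool_pos: [596.5, 74.5, 71.0]
tcp_rot: [3.14, 0.0, 1.57]
contact_force: [0.6, -1.5, 0.8]
grip_width: 0.4
finger_force: 0.8
```

```bash
python3 - <<'E'
from h import *
plan((595.5,150,70,90))
c=bot.capture("side"); d=bot.cut_out(c,"pan")[0]; print(d["p"]); P=cloud(c,d["pixels"])
Q=P[(P[:,2]>85)]; print(Q.min(0).round(),Q.max(0).round(),np.median(Q,0))
cv2.imwrite("pics/s6.png",cv2.resize(c["img"][140:340,100:360],None,fx=2.5,fy=2.5))
E
```

```text
t 38.75 at [596.5  74.5  71. ] 90.0 F [ 0.6 -1.5  0.8] grip 0.4
  turn 1 x '0 0 0 -0.05' ->yaw 90.0
  shift 2 x [ 0.0378 -0.0005  0.0005]
0.79
[510.  49.  85.] [582. 112. 172.] [573.44312504  88.77981759  94.56995804]
```

View pics/s6.png

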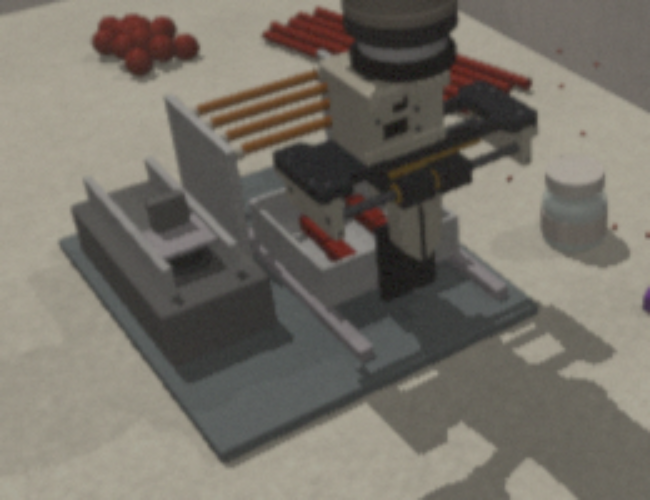

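The side view shows the handle moved with the fingers behind it, so the push works. I continue.

apply_moves --motion "0.01 0 0 0;0.01 0 0 0;0.015 0 0 0;0.015 0 0 0;0.015 0 0 0;0.015 0 0 0;0.015 0 0 0;0.01 0 0 0"

```text
time: 39.85
tool_pos: [595.9, 178.6, 70.4]
tcp_rot: [-3.141, 0.004, 1.572]
contact_force: [0.6, -34.5, 6.1]
grip_width: 0.4
finger_force: 17.0
```

apply_moves --motion "0.004 0 0 0;0.003 0 0 0;0.002 0 0 0;0.002 0 0 0"

```text
time: 40.35
tool_pos: [595.9, 178.6, 70.6]
tcp_rot: [-3.137, 0.018, 1.569]
contact_force: [-3.0, -54.0, 11.3]
grip_width: 0.3
finger_force: 27.3
```

apply_moves --motion "-0.013 0 0 0;-0.02 0 0 0;-0.02 0 0 0;0 0 -0.04 0;0 0 -0.05 0;0 0 0 0;0 0 0 0"

```text
time: 41.22
tool_pos: [595.6, 137.6, 159.9]
tcp_rot: [-3.141, -0.0, 1.57]
contact_force: [-0.3, 0.2, -0.7]
grip_width: 0.2
finger_force: 0.0
```

```bash
python3 - <<'E'
from h import *
plan((595.5,150,70,90))
c=bot.capture("top")
A=cloud(c,c["range_z"]>0); A=A[(A[:,0]>500)&(A[:,0]<690)&(A[:,1]>60)&(A[:,1]<420)]
H=A[(abs(A[:,0]-596)<23)&(A[:,2]>88)&(A[:,2]<99)&(A[:,1]<228)]; print("handle",len(H),H.min(0).round() if len(H) else 0,H.max(0).round() if len(H) else 0)
S=A[(abs(abs(A[:,0]-596)-77)<9)&(A[:,2]>113)&(A[:,2]<126)]; print("sideplates",len(S),S.min(0).round(),S.max(0).round())
P=A[(abs(A[:,0]-596)<55)&(A[:,2]>57)&(A[:,2]<66)]; print("rim",len(P),P.min(0).round(),P.max(0).round())
s=bot.capture("side");B=cloud(s,s["range_z"]>0); H=B[(abs(B[:,0]-596)<26)&(B[:,2]>86)&(B[:,2]<98)&(B[:,1]>120)&(B[:,1]<228)]; print("handle side",len(H),H.min(0).round(),H.max(0).round(),np.percentile(H[:,1],[5,50,95]))
cv2.imwrite("pics/s7.png",np.hstack([cv2.resize(s["img"][140:300,100:300],None,fx=2,fy=2),cv2.resize(c["img"][180:340,120:320],None,fx=2,fy=2)]))
E
```

```text
t 41.23 at [595.6 137.6 159.9] 90.0 F [-0.3  0.2 -0.7] grip 0.2
  turn 1 x '0 0 0 -0.02' ->yaw 90.0
  shift 2 x [ 0.0062 -0.      0.045 ]
handle 0 0 0
sideplates 301 [516. 228. 113.] [678. 360. 124.]
rim 42 [541. 213.  57.] [585. 344.  65.]
handle side 137 [572. 188.  86.] [622. 201.  98.] [188.93695969 191.65954537 197.46780226]
```

View pics/s7.png

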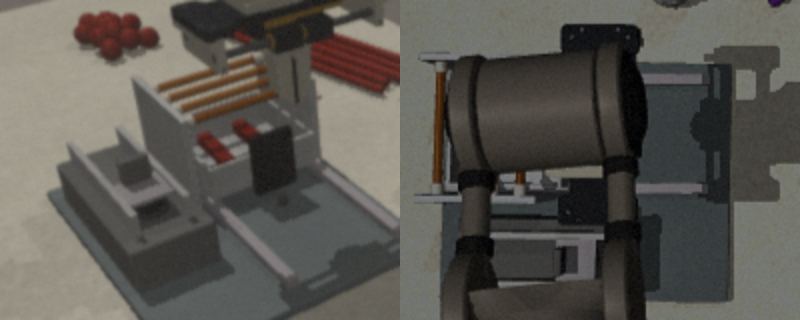

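The handle's rear face is at y≈188, where the fingers stopped. Resistance rose to 54 N against the 15 N of wax, so the pan is at its stop, and the bars are still inside. Next is the tab.

apply_moves --motion "0.0095 -0.048 0 0;0.0095 -0.048 0 0;0.0095 -0.048 0 0;0 0 0.03 0;0 0 0.031 0;0 0 0 0;0 0 0 0"

```text
time: 42.2
tool_pos: [452.4, 166.3, 99.7]
tcp_rot: [-3.141, -0.0, 1.57]
contact_force: [0.1, 0.5, 0.7]
grip_width: 0.5
finger_force: 0.0
```

apply_moves --motion "0.012 0 0 0;0.012 0 0 0;0.012 0 0 0;0.012 0 0 0;0.012 0 0 0;0.012 0 0 0;0.005 0 0 0;0 0 0 0"

```text
time: 43.2
tool_pos: [451.7, 243.8, 99.2]
tcp_rot: [-3.141, -0.0, 1.571]
contact_force: [0.2, 0.4, 1.1]
grip_width: 0.5
finger_force: 0.0
```

apply_moves --motion "0.003 0 0 0;0.002 0 0 0;0.002 0 0 0;0.002 0 0 0;0 0 0 0"

```text
time: 43.82
tool_pos: [451.6, 249.9, 99.1]
tcp_rot: [-3.14, 0.004, 1.571]
contact_force: [-0.5, -12.6, 1.3]
grip_width: 0.7
finger_force: 6.5
```

apply_moves --motion "-0.01 0 0 0;0 0 -0.04 0;-0.05 0 0 0;-0.05 0 -0.02 0;-0.05 0 0 0;0 0 0 0;0 0 0 0"

```text
time: 44.7
tool_pos: [452.4, 92.6, 159.6]
tcp_rot: [3.141, -0.001, 1.569]
contact_force: [-0.3, 0.3, 0.4]
grip_width: 0.4
finger_force: 0.0
```

```bash
python3 - <<'E'
from h import *
plan((451.5,188,100,90))
for n in("top","side"):
    c=bot.capture(n); B=cloud(c,c["range_z"]>0); B=B[(abs(B[:,0]-451.5)<19)&(B[:,1]>120)&(B[:,1]<330)]
    for nm,lo,hi in(("btn",70,80),("tabplate",82,90),("fin",107,118)):
        Q=B[(B[:,2]>lo)&(B[:,2]<hi)&((B[:,1]<215) if nm=="btn" else True)]
        if len(Q)>4: print(n,nm,len(Q),Q.min(0).round(),Q.max(0).round(),np.median(Q,0).round())
    for d in bot.cut_out(c,"start")[:2]:
        P=cloud(c,d["pixels"]); print(n,"start",round(d["p"],2),d["point"],len(P),np.median(P,0).round(),P.min(0).round(),P.max(0).round())
    cv2.imwrite(f"pics/b_{n}.png",c["img"])
s=cv2.imread("pics/b_side.png");t=cv2.imread("pics/b_top.png")
cv2.imwrite("pics/s8.png",np.hstack([cv2.resize(s[160:320,100:290],None,fx=2,fy=2),cv2.resize(t[220:380,120:320],None,fx=2,fy=2)]))
E
```

```text
t 44.7 at [452.4  92.6 159.6] 89.9 F [-0.3  0.3  0.4] grip 0.4
  turn 1 x '0 0 0 -0.09' ->yaw 90.0
  shift 3 x [ 0.0318 -0.0003  0.0199]
top btn 25 [461. 177.  70.] [466. 201.  78.] [463. 189.  74.]
top tabplate 84 [433. 228.  82.] [469. 271.  89.] [462. 256.  85.]
top fin 71 [438. 258. 108.] [466. 269. 117.] [453. 264. 112.]
top start 0.58 [200.2, 255.4] 13908 [565. 213.  20.] [396.  22.  -7.] [693. 387. 506.]
side btn 151 [436. 174.  70.] [467. 206.  80.] [451. 187.  77.]
side tabplate 215 [433. 227.  82.] [470. 273.  90.] [451. 244.  87.]
side fin 81 [438. 258. 107.] [468. 271. 116.] [452. 263. 113.]
side start 0.65 [170.9, 239.2] 178 [451. 185.  76.] [436. 174.  62.] [475. 228.  80.]
side start 0.46 [383.0, 448.1] 10295 [ 517. -335.    5.] [ 361. -443.   -2.] [ 600. -260.   39.]
```

View pics/s8.png

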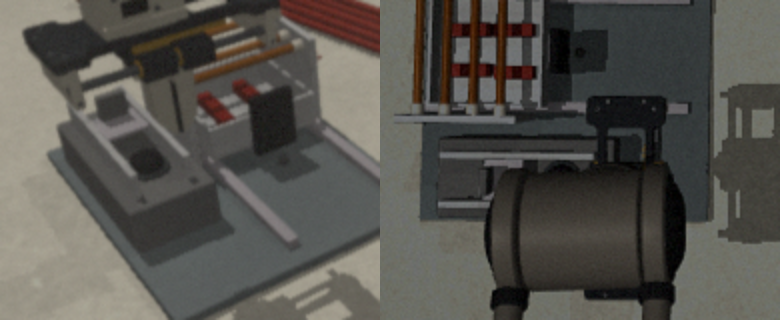

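The side view shows the button uncovered at about (450,188) and the tab 58 mm aside against its stop. Next I press the button.

apply_moves --motion "0.048 0 0 0;0.048 0 0 0;0 0 0.04 0;0 0 0.022 0;0 0 0 0;0 0 0 0"

```text
time: 45.65
tool_pos: [452.7, 188.8, 98.2]
tcp_rot: [3.14, -0.0, 1.571]
contact_force: [0.6, 0.6, 0.0]
grip_width: 0.4
finger_force: 0.0
```

apply_moves --motion "0 0 0.01 0;0 0 0.006 0;0 0 0.004 0;0 0 0.003 0;0 0 0.002 0;0 0 0.002 0;0 0 0 0"

```text
time: 46.52
tool_pos: [452.1, 188.2, 70.5]
tcp_rot: [3.142, 0.0, 1.57]
contact_force: [-1.4, -2.0, 3.9]
grip_width: 0.5
finger_force: 2.0
```

apply_moves --motion "0 0 0.001 0;0 0 0.001 0;0 0 0.001 0;0 0 0 0"

```text
time: 47.02
tool_pos: [452.2, 188.2, 69.8]
tcp_rot: [3.14, -0.0, 1.57]
contact_force: [-8.5, -3.6, 26.4]
grip_width: 0.6
finger_force: 13.5
```

apply_moves --motion "0 0 -0.03 0;0 0 -0.05 0;0.035 0 0 0;0.035 0 0 0;0.036 0 0 0;0 0 0.025 0;0 0 0.025 0;0 0 0 0"

```text
time: 48.02
tool_pos: [451.1, 293.9, 95.7]
tcp_rot: [-3.138, 0.001, 1.57]
contact_force: [0.2, -0.4, -0.3]
grip_width: 0.8
finger_force: 0.0
```

apply_moves --motion "-0.012 0 0 0;-0.012 0 0 0;-0.012 0 0 0;-0.012 0 0 0;-0.012 0 0 0;-0.01 0 0 0;0 0 0 0"

```text
time: 48.9
tool_pos: [452.1, 223.2, 97.3]
tcp_rot: [-3.141, 0.001, 1.569]
contact_force: [-0.4, 0.3, 1.3]
grip_width: 0.5
finger_force: 0.0
```

apply_moves --motion "-0.003 0 0 0;-0.002 0 0 0;-0.002 0 0 0;-0.001 0 0 0;0 0 0 0"

```text
time: 49.52
tool_pos: [452.1, 220.9, 97.6]
tcp_rot: [3.14, -0.008, 1.569]
contact_force: [-1.9, 22.8, -1.3]
grip_width: -0.0
finger_force: 11.5
```

apply_moves --motion "0.01 0 0 0;0 0 -0.05 0;0 0 -0.05 0;0 0 -0.04 0;-0.055 0 0 0;-0.055 0 0 0;-0.055 0 0 0;-0.055 0 0 0"

```text
time: 50.52
tool_pos: [451.6, 4.4, 237.3]
tcp_rot: [-3.141, 0.001, 1.571]
contact_force: [-0.8, -0.7, -0.1]
grip_width: 0.4
finger_force: 0.0
```

apply_moves --motion "-0.055 0 0 0;-0.055 0 0 0;0 0 0 0;0 0 0 0"

```text
time: 51.02
tool_pos: [451.7, -103.5, 237.1]
tcp_rot: [-3.141, -0.0, 1.569]
contact_force: [0.6, 0.1, -0.8]
grip_width: 0.6
finger_force: 0.0
```

```bash
python3 - <<'E'
from h import *
plan((451.5,188,100,90))
I={}
for n in("top","side"):
    c=bot.capture(n); I[n]=c["img"]; B=cloud(c,c["range_z"]>0); print(n,[b for b in redblobs(c)])
    for nm,x,hw,lo,hi,ya,yb in(("plate",451.5,19,82,90,150,300),("fin",451.5,19,107,118,150,300),("handle",596,24,88,99,150,227),("sidepl+x",673,4,116,124,180,400),("rim wall",596,50,57,66,200,226)):
        Q=B[(abs(B[:,0]-x)<hw)&(B[:,2]>lo)&(B[:,2]<hi)&(B[:,1]>ya)&(B[:,1]<yb)]
        if len(Q)>4: print(nm,len(Q),Q[:,1].min().round(),Q[:,1].max().round(),np.median(Q,0).round())
cv2.imwrite("pics/s9.png",np.hstack([cv2.resize(I["side"][160:460,100:500],None,fx=1,fy=1),I["top"][140:440,120:500]]))
E
```

```text
t 51.02 at [ 451.7 -103.5  237.1] 89.9 F [ 0.6  0.1 -0.8] grip 0.6
  turn 1 x '0 0 0 -0.08' ->yaw 90.0
  shift 7 x [ 0.0416 -0.      0.0196]
top [(649, 298, 46, 30, 14, 85, 34), (650, 280, 45, 19, 14, -89, 48), (621, 242, 46, 29, 14, 89, 72), (574, 284, 45, 14, 13, 3, 35), (571, 243, 45, 31, 14, 90, 85), (505, -368, 19, 35, 34, -41, 154), (417, -382, 19, 37, 36, 72, 190)]
plate 240 167.0 210.0 [451. 185.  85.]
fin 66 199.0 209.0 [451. 204. 112.]
handle 109 188.0 198.0 [597. 192.  93.]
sidepl+x 194 228.0 355.0 [673. 295. 119.]
rim wall 85 212.0 217.0 [594. 215.  60.]
side [(690, 200, 17, 767, 38, 60, 53), (572, 273, 46, 46, 14, 86, 76), (685, -339, 48, 54, 45, -68, 762)]
plate 242 167.0 213.0 [450. 185.  87.]
fin 91 199.0 213.0 [451. 202. 113.]
rim wall 57 212.0 222.0 [564. 216.  61.]
```

View pics/s9.png

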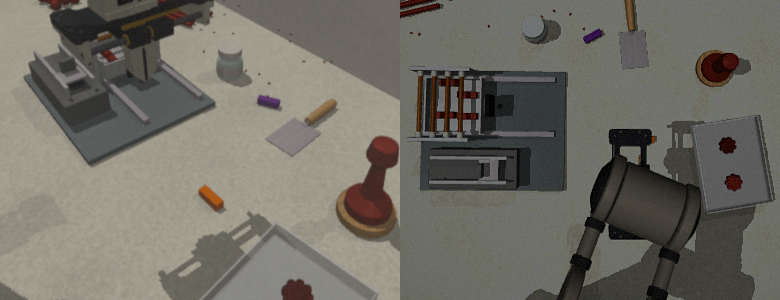

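```bash
python3 -c "
from plant import bot
print(bot.close_job())"
```

```text
the job is handed in; nothing more can be done
None
```

The job is handed in. All four bars are in the pan, which I pushed in until it stopped hard at 54 N. Both rosettes lie flat and side by side in the tray. The tab was slid aside, the button pressed fully down, and the tab slid back over it. The candlestick, jar and spatula were not touched; the judge's result is not known.

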